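# Rack the drill chucks in reverse order

## Robot

A 6-joint arm with a two-finger parallel gripper is mounted at the origin on the work surface. World frame = base frame: x ahead of the robot, y to its left, z up, the work surface at z = 0. Lengths are in m, angles in rad, forces in N, time in s.
With the tool pointing down it reaches from about 0.35 to 0.85 m from the base axis. Payload 8.1 kg.
Tool frame: the origin (TCP) lies on the mounting face of the last link; the fingertips stand 186 mm ahead of it and the grasp point (between the pads) lies 167 mm ahead of it; z points along the fingers, y is the line along which they close (so a half turn about z gives the same grasp; the last joint's range is limited). The gripper opens to 93 mm and grips with 3 to 60 N. Pads are 15 mm wide; open, the fingers measure 128 mm over their backs; the gripper's body (75 mm by 188 mm) begins 65 mm behind the grasp point.
Start: joints at [1.19, 0.13, 1.488, -0, 1.523, -0.085], TCP at [0.175, 0.574, 0.405] pointing down, gripper open.
Joint ranges: [-2.96, 2.96], [-0.89, 2.26], [0.02, 2.5], [-1.34, 4.48], [0, 2.73], [-2.66, 2.66]. Speed limits (rad/s): [2.39, 2.39, 2.79, 3.14, 3.14, 3.14].

## Interface

Orientations are given as a rotation vector (axis times angle).
In Python, from plant import * gives the robot as it stands. The module is installed in compiled form; this text tells all that it offers.
- The arm moves only by the tool arm_command, never from a script. Its argument "increments" is a list of rows, each a list of 6 numbers: the shift along the tool's x, y, z in units of 0.2 m (1.0 is 0.2 m), then the turn, a rotation vector about the tool's x, y, z in units of pi rad (1.0 is pi rad). A call has exactly 5 rows; each row is the pose to reach, as a shift and turn from the pose commanded when the call began, along the tool's axes at that moment, turning the shorter way round; what a row does not reach only later rows make up. A row lasts 1/8 s, in which the tool goes at most 62.5 mm and 10.7 degrees, less where a joint would pass 70% of its speed; a pose out of reach is approached as far as the arm can. A call with a number of a shift or a turn outside -1 to 1 is refused whole. A call with a gripper value outside its range is refused whole. "fingers" is the closure, from -1 (fully open) to 1 (shut), set as the call begins (left out, the last holds). The fingers move at their own pace and stop on an object; "force" is the grip in N (left out, the last holds). Time passes only in rows, so rows that repeat a pose let the fingers close, or fill a call up. It gives the time, the measured TCP pose, the force, the opening and the grip force at its end, in the units of the state.
- read_state(): the state, without advancing time (a new reading comes with each control period).
- read_camera(name): name is "scene" or "top"; returns a dict with "image" (420x560x3 uint8, red, green, blue), "fx", "fy", "cx", "cy" (pixels), "T" (4x4, takes a point from camera to world coordinates). Camera axes: x right, y down, z forward; pixel columns grow to the right and rows downward; lengths in m; the calibration is good to about 2 mm. A picture is of the moment at which its call begins. There is no depth.
- close_job(): hands the job in; it is judged then, once.
The state is a dict: "t": time; "q": joint angles; "dq": joint speeds; "joint_torque": joint torques, N m; "tool_pos": TCP position; "orientation": TCP orientation; "force": force on the tool from outside, world axes, zero at the start; "wrist_torque": the same for the moment, N m; "opening": finger opening in m; "gripper_force": force on a finger pad.
Only numpy, scipy, OpenCV 4.12 (cv2) and the standard library are available. Lean on these libraries where they do the work, as an engineer would, in place of code of your own. Each camera call takes 0.05 s, during which the arm holds its last target. There are 200 camera calls.

## Task

The chucks for the next four drills stand in the grey stores carrier in build order, first job at the left; the blue bench rack is drawn from its right-hand end, so move all four chucks across in the reverse order: the carrier's leftmost chuck into the rack's rightmost bay, the next into the bay beside it, and so on to the leftmost bay (left and right as the robot sees them). Each chuck ends standing nose up on the floor of its own bay, let go, and none may be tipped over on the way.

Things in the scene. Friction and masses are not known exactly. Their poses are not given: they have to be found in the camera images.
- chuck_keyless: Large keyless drill chuck standing nose up, loose, 0.3 kg: steel foot 40 mm across, 12 mm high; black ribbed sleeve 43 mm across from 12 to 50 mm height; dark cone nose to 68 mm, three steel jaws to 71 mm. Origin: centre of its underside, z up its axis, yaw arbitrary. Grip across the sleeve, about 34 mm above the underside.
- chuck_keyed: Keyed drill chuck standing nose up, all bright steel, loose, 0.34 kg: foot 34 mm across, 14 mm high; sleeve 42 mm across from 14 to 36 mm height with a ring of gear teeth above it to 42 mm; body 33 mm across to 48 mm, cone nose to 60 mm, jaws to 63 mm. Origin: centre of its underside, z up its axis, yaw arbitrary. Grip across the sleeve, about 34 mm above the underside.
- chuck_sds: Hammer-drill chuck standing nose up, the tallest (78 mm), loose, 0.28 kg: dark foot flange 44 mm across, 10 mm high; black round sleeve 40 mm across from 16 to 46 mm height; steel waist 30 mm across; black rubber cone cap 35 mm across, narrowing to 23 mm at the top. Origin: centre of its underside, z up its axis, yaw arbitrary. Grip across the sleeve, about 34 mm above the underside.
- chuck_hex: Hex quick-change bit holder, the smallest and slimmest chuck, standing nose up, steel, loose, 0.13 kg, 46 mm high: foot flange 36 mm across, 7 mm high; knurled sleeve 28 mm across from 15 to 38 mm height; nose 20 mm across. Origin: centre of its underside, z up its axis, yaw arbitrary. Grip across the sleeve, about 34 mm above the underside.
- nest_keyless: Square wooden block 70 x 70 x 12 mm fixed on the carrier, with a round recess 43 mm across and 6 mm deep in which the large keyless chuck always stands at the start. Origin: centre of its underside, 18 mm above the table; the recess floor is 6 mm above the origin. Same yaw as the carrier.
- nest_keyed: Square wooden block 70 x 70 x 12 mm fixed on the carrier, with a round recess 37 mm across and 6 mm deep in which the keyed chuck always stands at the start. Origin: centre of its underside, 18 mm above the table; the recess floor is 6 mm above the origin. Same yaw as the carrier.
- nest_sds: Square wooden block 70 x 70 x 12 mm fixed on the carrier, with a round recess 47 mm across and 6 mm deep in which the hammer-drill chuck always stands at the start. Origin: centre of its underside, 18 mm above the table; the recess floor is 6 mm above the origin. Same yaw as the carrier.
- nest_hex: Square wooden block 70 x 70 x 12 mm fixed on the carrier, with a round recess 39 mm across and 6 mm deep in which the hex chuck always stands at the start. Origin: centre of its underside, 18 mm above the table; the recess floor is 6 mm above the origin. Same yaw as the carrier.
- carrier: Stores carrier: grey plastic pallet 84 mm (x) by 316 mm (y) by 18 mm high, fixed, with a low lug at each end. The four nests stand on it in a row at y = +114, +38, -38, -114 mm, in any order. Origin: centre of its underside on the table, z up; +y is its left end as the robot sees it (yaw within 0.15 rad). It lies before or behind the rack.
- rack: Bench rack: blue steel tray 80 mm (x) by 307 mm (y), fixed, empty, four bays in a row with centres at x = 0, y = +114, +38, -38, -114 mm. Bays are 73 x 74 mm inside; their floor is 30 mm above the origin; walls and dividers, 3 mm thick, rise 10 mm above the floor. Origin: under its centre on the table, z up; +y is its left end as the robot sees it (yaw within 0.15 rad).
Not all that is in view belongs to the job. Leave any green look-alike of the chuck_sds alone. What is shaped like the chuck_hex but purple is not meant.

How it is judged:
At the end, for the whole second after the job is handed in: Every chuck stands upright (within 0.1 rad), at rest, on the rack floor (height within 4 mm), within 22 mm of its bay centre along and across; the chuck whose nest is k-th from the left in the carrier is in the k-th bay from the right in the rack (x of chuck_keyless in the frame of rack between -0.022 and 0.022 m and z of chuck_keyless in the frame of rack between 0.026 and 0.034 m and angle between each of chuck_keyless, chuck_keyed, chuck_sds, chuck_hex's own z axis and vertical below 0.1 rad and linear speed of each of chuck_keyless, chuck_keyed, chuck_sds, chuck_hex below 0.02 m/s and ((y of nest_keyless in the frame of carrier between 0.094 and 0.134 m and y of chuck_keyless in the frame of rack between -0.136 and -0.092 m) or (y of nest_keyless in the frame of carrier between 0.018 and 0.058 m and y of chuck_keyless in the frame of rack between -0.06 and -0.016 m) or (y of nest_keyless in the frame of carrier between -0.058 and -0.018 m and y of chuck_keyless in the frame of rack between 0.016 and 0.06 m) or (y of nest_keyless in the frame of carrier between -0.134 and -0.094 m and y of chuck_keyless in the frame of rack between 0.092 and 0.136 m)) and x of chuck_keyed in the frame of rack between -0.022 and 0.022 m and z of chuck_keyed in the frame of rack between 0.026 and 0.034 m and ((y of nest_keyed in the frame of carrier between 0.094 and 0.134 m and y of chuck_keyed in the frame of rack between -0.136 and -0.092 m) or (y of nest_keyed in the frame of carrier between 0.018 and 0.058 m and y of chuck_keyed in the frame of rack between -0.06 and -0.016 m) or (y of nest_keyed in the frame of carrier between -0.058 and -0.018 m and y of chuck_keyed in the frame of rack between 0.016 and 0.06 m) or (y of nest_keyed in the frame of carrier between -0.134 and -0.094 m and y of chuck_keyed in the frame of rack between 0.092 and 0.136 m)) and x of chuck_sds in the frame of rack between -0.022 and 0.022 m and z of chuck_sds in the frame of rack between 0.026 and 0.034 m and ((y of nest_sds in the frame of carrier between 0.094 and 0.134 m and y of chuck_sds in the frame of rack between -0.136 and -0.092 m) or (y of nest_sds in the frame of carrier between 0.018 and 0.058 m and y of chuck_sds in the frame of rack between -0.06 and -0.016 m) or (y of nest_sds in the frame of carrier between -0.058 and -0.018 m and y of chuck_sds in the frame of rack between 0.016 and 0.06 m) or (y of nest_sds in the frame of carrier between -0.134 and -0.094 m and y of chuck_sds in the frame of rack between 0.092 and 0.136 m)) and x of chuck_hex in the frame of rack between -0.022 and 0.022 m and z of chuck_hex in the frame of rack between 0.026 and 0.034 m and ((y of nest_hex in the frame of carrier between 0.094 and 0.134 m and y of chuck_hex in the frame of rack between -0.136 and -0.092 m) or (y of nest_hex in the frame of carrier between 0.018 and 0.058 m and y of chuck_hex in the frame of rack between -0.06 and -0.016 m) or (y of nest_hex in the frame of carrier between -0.058 and -0.018 m and y of chuck_hex in the frame of rack between 0.016 and 0.06 m) or (y of nest_hex in the frame of carrier between -0.134 and -0.094 m and y of chuck_hex in the frame of rack between 0.092 and 0.136 m))); the robot touches nothing.
It fails at once if a chuck is tipped over (leans more than 0.7 rad) (angle between any of chuck_keyless, chuck_keyed, chuck_sds, chuck_hex's own z axis and vertical above 0.7 rad).
It also fails if it takes over 91 s, if anything falls off the work surface, if the arm or the gripper's body presses on something with over 40 N, if the wrist force passes 120 N, or if a joint passes its speed limit or range.

## Working session

There is one attempt and no reset: what is moved stays moved. The work goes in short steps, Python scripts to look and compute and a tool call to move; the robot and the scene stay as the last step left them, time stands still between calls to the robot, and variables do not carry over. Pictures are saved under pics/ and viewed, at most 14 in all, crops included, and the job is handed in when it is done.

Besides the shell and the picture viewer there is one more tool, called after "Request:" as name([rows], argument=value, ...), one row to a line, values as JSON. arm_command: Moves the arm, as the interface text tells. Shifts and turns lie within -1 to 1; 1 stands for 0.2 m of shift or pi rad of turn. Its arguments: {"type":"object","properties":{"increments":{"type":"array","items":{"type":"array","items":{"type":"number","minimum":-1,"maximum":1}}},"fingers":{"type":"number"},"force":{"type":"number"}},"required":["increments"]}

```bash
mkdir -p pics
cat > h.py <<'E'
from plant import *
import numpy as np, cv2, pickle
from scipy.spatial.transform import Rotation as R
def snap(n):
    c=read_camera(n); pickle.dump(c,open(n+'.pkl','wb')); return c
def ray(c,u,v,z):
    d=c['T'][:3,:3]@np.array([(u-c['cx'])/c['fx'],(v-c['cy'])/c['fy'],1]); o=c['T'][:3,3]
    return o+d*(z-o[2])/d[2]
def proj(c,p):
    q=np.linalg.inv(c['T'])@np.append(p,1); return c['fx']*q[0]/q[2]+c['cx'],c['fy']*q[1]/q[2]+c['cy']
E
python3 - <<'E'
from h import *
for n in('scene','top'):
    c=snap(n); cv2.imwrite(f'pics/{n}0.png',cv2.resize(c['image'][:,:,::-1],(784,588),interpolation=cv2.INTER_CUBIC)); print(n,c['fx'],c['T'].round(3).tolist())
s=read_state();print(s['t'],s['tool_pos'],s['orientation'],s['opening'])
E
```

```text
scene 494.45124946307885 [[-0.802, 0.43, -0.414, 0.933], [0.597, 0.59, -0.544, 0.397], [0.01, -0.683, -0.73, 0.644], [0.0, 0.0, 0.0, 1.0]]
top 469.59906585142727 [[0.02, -0.992, 0.121, 0.458], [-1.0, -0.02, 0.0, -0.069], [0.002, -0.121, -0.993, 1.024], [0.0, 0.0, 0.0, 1.0]]
0.1 [0.17480264 0.57374954 0.40378567] [-4.62867904e-01 -3.10688805e+00  2.59210954e-03] 0.09300048914191508
```

View pics/top0.png

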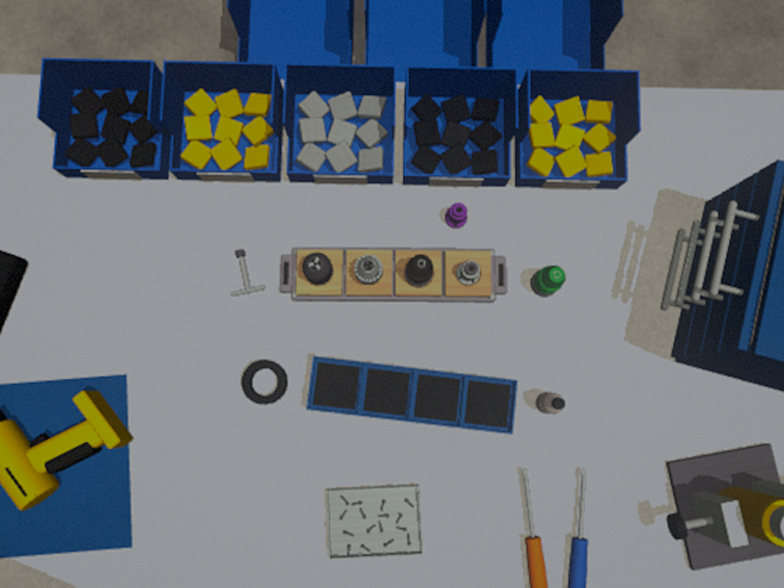

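View pics/scene0.png

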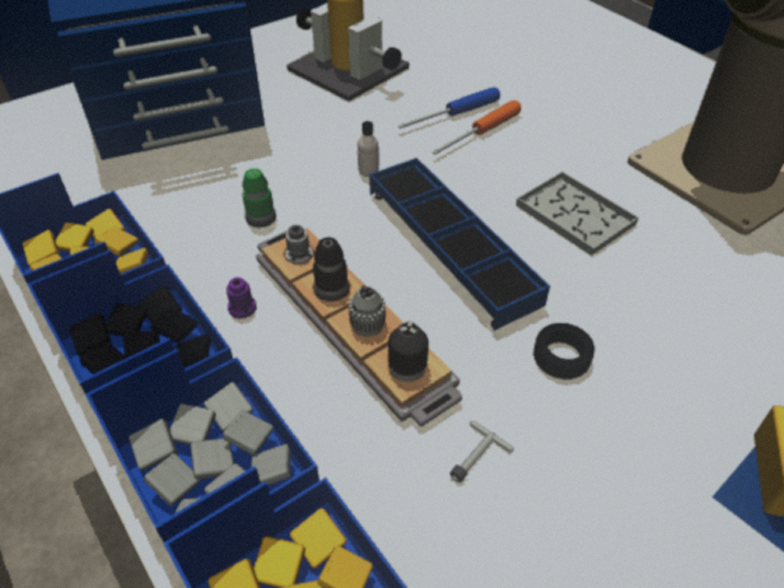

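Candidates (top0 pixels): on the carrier there are black (317,268), steel toothed (368,268), tall black (420,268) and slim steel (467,270). The green SDS look-alike (549,280) and purple hex look-alike (457,214) stand off the carrier. I'll confirm this and measure in an enlarged crop.

Run:
```python
from h import *
c=pickle.load(open('top.pkl','rb'));im=c['image'][:,:,::-1]
k=im[140:315,190:415]
cv2.imwrite('pics/crop.png',cv2.resize(k,None,fx=3.4,fy=3.4,interpolation=cv2.INTER_CUBIC))
```

```text
(no output)
```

View pics/crop.png

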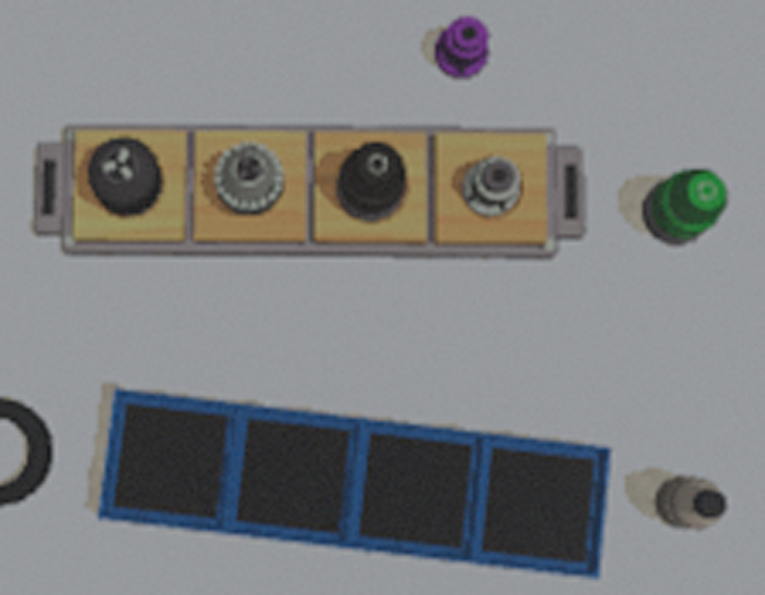

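The crop confirms the order from left to right: keyless (125,175), keyed (248,180), sds (371,180), hex (493,185). Green and purple are off the carrier. The block-row corners are (74,129), (549,131), (547,244), (74,241), and the rack rim corners are (117,390), (609,449), (598,576), (99,518).

```bash
cat > geo.py <<'E'
from h import *
c=pickle.load(open('top.pkl','rb'))
P=lambda x,y,z: ray(c,190+(x+.5)/3.4-.5,140+(y+.5)/3.4-.5,z)
A=[P(x,y,.030) for x,y in[(74,129),(549,131),(547,244),(74,241)]]
B=[P(x,y,.040) for x,y in[(117,390),(609,449),(598,576),(99,518)]]
def fr(Q):
    ce=np.mean(Q,0); d=(Q[0]+Q[3]-Q[1]-Q[2])/2; w=(Q[0]+Q[1]-Q[2]-Q[3])/2
    return ce[:2],np.arctan2(-d[0],d[1]),np.linalg.norm(d),np.linalg.norm(w)
ca,ya,*la=fr(A); cb,yb,*lb=fr(B)
ax=lambda y:np.array([-np.sin(y),np.cos(y)])
src=[ca+ax(ya)*k for k in(.114,.038,-.038,-.114)]
dst=[cb-ax(yb)*k for k in(.114,.038,-.038,-.114)]
def inc(x,y,zg,yaw):   # grasp point target, tool y at angle yaw -> row
    s=read_state(); Rt=R.from_rotvec(s['orientation']); 
    Rn=R.from_matrix(np.array([[np.sin(yaw),np.cos(yaw),0],[-np.cos(yaw),np.sin(yaw),0],[0,0,-1]]).T*1.0 if 0 else np.column_stack([[np.sin(yaw)*-1,np.cos(yaw),0],[np.cos(yaw),np.sin(yaw),0],[0,0,-1]]))
    d=Rt.inv().apply(np.array([x,y,zg+.167])-s['tool_pos'])/.2; r=(Rt.inv()*Rn).as_rotvec()/np.pi
    return d.round(4).tolist()+r.round(4).tolist()
E
python3 - <<'E'
from geo import *
print(ca,ya,la,cb,yb,lb); print(np.round(src,4).tolist(),np.round(dst,4).tolist())
s=pickle.load(open('scene.pkl','rb'))
im=s['image'][:,:,::-1].copy()
ms=lambda p,z,k:cv2.circle(im,tuple(int(round(v)) for v in proj(s,[p[0],p[1],z])),2,k,-1)
for h,p,q in zip((.071,.063,.078,.046),src,dst): ms(p,.024+h,(0,0,255)); ms(q,.03,(0,255,255))
for q in B: ms(q,.04,(0,255,0))
for q in A: ms(q,.03,(0,255,0))
cv2.imwrite('pics/chk.png',cv2.resize(im[90:310,170:410],None,fx=2.7,fy=2.7,interpolation=cv2.INTER_CUBIC))
print(inc(*src[0],.24,ya))
E
```

```text
[ 0.64102935 -0.08666319] 0.014582214113878004 [np.float64(0.2994414717951394), np.float64(0.07212992199330642)] [ 0.45551578 -0.11672227] -0.09716197045645303 [np.float64(0.30486123639842627), np.float64(0.07791565298711547)]
[[0.6394, 0.0273], [0.6405, -0.0487], [0.6416, -0.1247], [0.6427, -0.2007]] [[0.4445, -0.2302], [0.4518, -0.1545], [0.4592, -0.0789], [0.4666, -0.0033]]
[-3.0183, -1.9364, -0.0133, -0.0005, 0.0003, 0.4012]
```

View pics/chk.png

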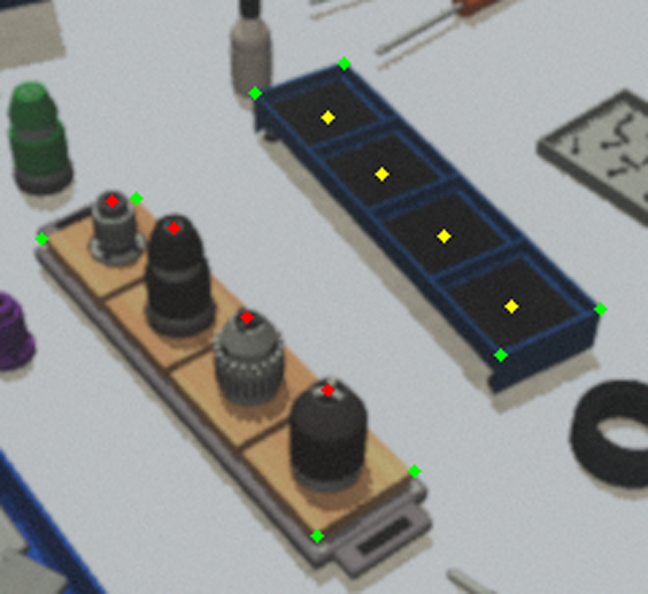

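The reprojection into the scene camera agrees on all points, with carrier yaw 0.015 and rack yaw -0.097. I'll make a planner that prints the rows and start the approach.

```bash
cat >> geo.py <<'E'
def rot(yaw): return R.from_matrix(np.column_stack([[-np.sin(yaw),np.cos(yaw),0],[np.cos(yaw),np.sin(yaw),0],[0,0,-1]]))
def plan(wps,lim=.19):
    s=read_state(); p=s['tool_pos']; Ro=R.from_rotvec(s['orientation'])
    for name,x,y,z,yaw in wps:
        t=np.array([x,y,z+.167]); Rn=rot(yaw); dr=(Ro.inv()*Rn).as_rotvec()
        n=int(max(np.ceil(np.linalg.norm(t-p)/lim),np.ceil(np.linalg.norm(dr)/.65),1)); p0,R0=p,Ro
        for i in range(1,n+1):
            pn=p0+(t-p0)*i/n; Rx=R0*R.from_rotvec(dr*i/n)
            print(name,Ro.inv().apply((pn-p)/.2).round(3).tolist(),((Ro.inv()*Rx).as_rotvec()/np.pi).round(3).tolist()); p,Ro=pn,Rx
E
python3 -c "
from geo import *
plan([('app',*src[0],.24,ya),('low',*src[0],.10,ya),('grip',*src[0],.058,ya)],.235)"
```

```text
app [-0.755, -0.484, -0.003] [-0.0, 0.0, 0.1]
app [-0.867, -0.226, -0.004] [-0.0, 0.0, 0.1]
app [-0.895, 0.054, -0.004] [-0.0, 0.0, 0.1]
app [-0.834, 0.328, -0.004] [-0.0, 0.0, 0.1]
low [0.0, 0.0, 0.7] [0.0, -0.0, -0.0]
grip [-0.0, -0.0, 0.21] [0.0, -0.0, 0.0]
```

Request:
arm_command([
  [-0.15,-0.1,0,0,0,0.02],
  [-0.35,-0.22,0,0,0,0.045],
  [-0.55,-0.35,0,0,0,0.07],
  [-0.755,-0.484,-0.003,0,0,0.1],
  [-0.755,-0.484,-0.003,0,0,0.1],
], fingers=-1, force=30)

```text
t: 0.72
tool_pos: [0.2928, 0.4353, 0.4051]
orientation: [0.95, 2.994, -0.001]
force: [0.1, 0.8, 0.4]
opening: 0.0929
gripper_force: 0.0
```

Request:
arm_command([
  [-0.2,-0.05,0,0,0,0.025],
  [-0.45,-0.12,0,0,0,0.05],
  [-0.65,-0.17,0,0,0,0.075],
  [-0.867,-0.226,-0.004,0,0,0.1],
  [-0.867,-0.226,-0.004,0,0,0.1],
])

```text
t: 1.35
tool_pos: [0.4085, 0.2999, 0.4059]
orientation: [1.404, 2.81, -0.001]
force: [0.7, 0.6, 0.7]
opening: 0.0931
gripper_force: 0.0
```

Request:
arm_command([
  [-0.2,0.01,0,0,0,0.025],
  [-0.45,0.03,0,0,0,0.05],
  [-0.65,0.04,0,0,0,0.075],
  [-0.895,0.054,-0.004,0,0,0.1],
  [-0.895,0.054,-0.004,0,0,0.1],
])

```text
t: 1.98
tool_pos: [0.5249, 0.1639, 0.4065]
orientation: [-1.825, -2.557, 0.001]
force: [-1.3, 0.3, -0.8]
opening: 0.0929
gripper_force: 0.0
```

Request:
arm_command([
  [-0.25,0.1,0,0,0,0.025],
  [-0.45,0.18,0,0,0,0.05],
  [-0.65,0.25,0,0,0,0.075],
  [-0.834,0.328,-0.004,0,0,0.1],
  [-0.834,0.328,-0.004,0,0,0.1],
])

```text
t: 2.6
tool_pos: [0.6411, 0.0285, 0.4068]
orientation: [-2.2, -2.241, 0.001]
force: [-0.5, 0.3, 0.0]
opening: 0.093
gripper_force: 0.0
```

```bash
python3 -c "
from geo import *
s=read_state();print(s['t'],s['tool_pos'],s['opening'],s['q'].round(2) if hasattr(s['q'],'round') else s['q'])
plan([('low',*src[0],.10,ya),('grip',*src[0],.058,ya)],.235)"
```

```text
2.6 [0.64107105 0.02853782 0.40682802] 0.09295120316834658 [-0.04  0.24  1.36  0.    1.54 -0.05]
low [-0.006, -0.008, 0.699] [-0.0, -0.0, 0.001]
grip [0.0, -0.0, 0.21] [0.0, 0.0, 0.0]
```

Request:
arm_command([
  [-0.006,-0.008,0.15,0,0,0],
  [-0.006,-0.008,0.35,0,0,0],
  [-0.006,-0.008,0.55,0,0,0],
  [-0.006,-0.008,0.7,0,0,0],
  [-0.006,-0.008,0.7,0,0,0],
])

```text
t: 3.22
tool_pos: [0.6367, 0.0296, 0.2644]
orientation: [-2.193, -2.242, 0.006]
force: [-0.1, 0.3, 0.4]
opening: 0.0929
gripper_force: 0.0
```

Request:
arm_command([
  [0,0,0.05,0,0,0],
  [0,0,0.11,0,0,0],
  [0,0,0.17,0,0,0],
  [0,0,0.21,0,0,0],
  [0,0,0.21,0,0,0],
])

```text
t: 3.85
tool_pos: [0.6383, 0.027, 0.2246]
orientation: [-2.2, -2.24, 0.002]
force: [0.0, -1.0, -0.7]
opening: 0.093
gripper_force: 0.0
```

Request:
arm_command([
  [0,0,0,0,0,0],
  [0,0,0,0,0,0],
  [0,0,0,0,0,0],
  [0,0,0,0,0,0],
  [0,0,0,0,0,0],
], fingers=1, force=30)

```text
t: 4.47
tool_pos: [0.6387, 0.0271, 0.2258]
orientation: [2.201, 2.242, 0.0]
force: [0.3, 1.0, -0.4]
opening: 0.0475
gripper_force: 0.0
```

Request:
arm_command([
  [0,0,0,0,0,0],
  [0,0,0,0,0,0],
  [0,0,0,0,0,0],
  [0,0,0,0,0,0],
  [0,0,0,0,0,0],
])

```text
t: 5.1
tool_pos: [0.6388, 0.0271, 0.2258]
orientation: [2.201, 2.242, 0.0]
force: [1.4, -0.4, -0.3]
opening: 0.0431
gripper_force: 30.0
```

```bash
python3 -c "
from geo import *
plan([('lift',*src[0],.175,ya),('tr',*dst[0],.175,yb),('low',*dst[0],.09,yb),('place',*dst[0],.066,yb)],.18)"
```

```text
lift [0.001, 0.003, -0.581] [0.0, 0.0, 0.001]
tr [-0.637, -0.497, 0.0] [-0.0, 0.0, 0.018]
tr [-0.663, -0.46, 0.0] [-0.0, 0.0, 0.018]
low [0.0, -0.0, 0.425] [-0.0, 0.0, 0.0]
place [0.0, 0.0, 0.12] [0.0, 0.0, 0.0]
```

Request:
arm_command([
  [0,0,-0.06,0,0,0],
  [0,0,-0.2,0,0,0],
  [0,0,-0.4,0,0,0],
  [0,0,-0.54,0,0,0],
  [0.001,0.003,-0.58,0,0,0],
])

```text
t: 5.72
tool_pos: [0.6397, 0.0274, 0.3443]
orientation: [2.199, 2.24, 0.003]
force: [1.2, -0.3, -3.5]
opening: 0.0426
gripper_force: 30.0
```

Request:
arm_command([
  [-0.07,-0.05,0,0,0,0.002],
  [-0.2,-0.16,0,0,0,0.006],
  [-0.38,-0.3,0,0,0,0.01],
  [-0.54,-0.42,0,0,0,0.015],
  [-0.637,-0.497,0,0,0,0.018],
])

```text
t: 6.35
tool_pos: [0.5398, -0.1037, 0.3392]
orientation: [-2.263, -2.174, 0.004]
force: [0.6, 0.2, -3.1]
opening: 0.0426
gripper_force: 30.0
```

Request:
arm_command([
  [-0.12,-0.08,0,0,0,0.003],
  [-0.3,-0.2,0,0,0,0.008],
  [-0.48,-0.33,0,0,0,0.013],
  [-0.61,-0.42,0,0,0,0.016],
  [-0.663,-0.46,0,0,0,0.018],
])

```text
t: 6.98
tool_pos: [0.4431, -0.232, 0.3397]
orientation: [-2.325, -2.108, 0.002]
force: [-0.8, 0.2, -2.5]
opening: 0.0425
gripper_force: 30.0
```

Request:
arm_command([
  [0,0,0.05,0,0,0],
  [0,0,0.17,0,0,0],
  [0,0,0.3,0,0,0],
  [0,0,0.4,0,0,0],
  [0,0,0.425,0,0,0],
])

```text
t: 7.6
tool_pos: [0.4448, -0.2293, 0.254]
orientation: [-2.319, -2.112, 0.001]
force: [0.6, -0.8, -3.0]
opening: 0.0424
gripper_force: 30.0
```

```bash
python3 -c "
from geo import *
s=read_state();print(s['t'],s['tool_pos'],s['opening'])
plan([('place',*dst[0],.066,yb)])
c=snap('scene');cv2.imwrite('pics/p1.png',cv2.resize(c['image'][60:280,190:430,::-1],None,fx=2.7,fy=2.7,interpolation=cv2.INTER_CUBIC))"
```

```text
7.6 [ 0.44477964 -0.22928949  0.25401475] 0.04244568633117752
place [-0.005, -0.001, 0.105] [-0.001, -0.001, 0.001]
```

View pics/p1.png

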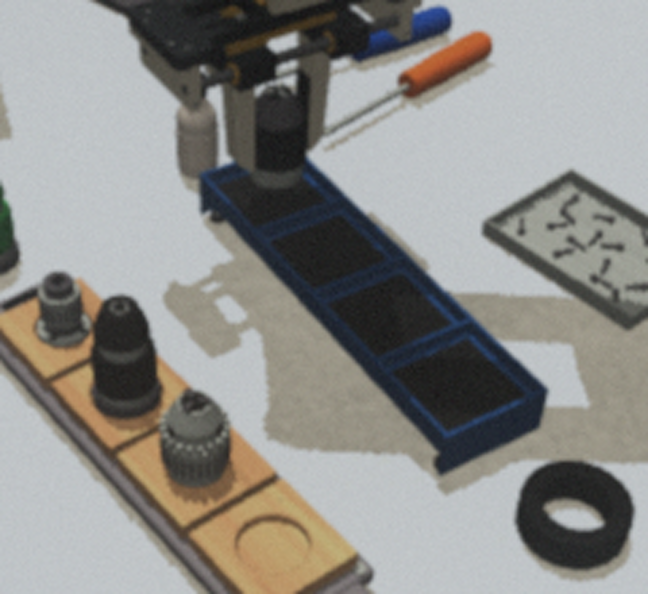

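The chuck hangs upright over the right-hand bay (280,180), and the carrier's left nest is empty. Next I'll place it and release.

Request:
arm_command([
  [0,0,0.03,0,0,0],
  [0,0,0.06,0,0,0],
  [0,0,0.09,0,0,0],
  [0,0,0.112,0,0,0],
  [0,0,0.112,0,0,0],
])

```text
t: 8.28
tool_pos: [0.4451, -0.2308, 0.2339]
orientation: [-2.324, -2.113, 0.0]
force: [0.0, -0.8, -3.6]
opening: 0.0425
gripper_force: 30.0
```

Request:
arm_command([
  [0,0,0,0,0,0],
  [0,0,0,0,0,0],
  [0,0,0,0,0,0],
  [0,0,0,0,0,0],
  [0,0,0,0,0,0],
])

```text
t: 8.9
tool_pos: [0.4453, -0.2308, 0.2344]
orientation: [2.324, 2.114, 0.0]
force: [0.1, -0.6, -2.9]
opening: 0.0425
gripper_force: 30.0
```

```bash
python3 -c "
from geo import *
s=read_state();print(s['t'],s['tool_pos'],s['force'],dst[0])"
```

```text
8.9 [ 0.44526683 -0.23084629  0.23437169] [ 0.11408033 -0.59844501 -2.85497428] [ 0.44445673 -0.23018459]
```

Request:
arm_command([
  [0,0,0.006,0,0,0],
  [0,0,0.012,0,0,0],
  [0,0,0.012,0,0,0],
  [0,0,0.012,0,0,0],
  [0,0,0.012,0,0,0],
])

```text
t: 9.52
tool_pos: [0.4452, -0.2308, 0.2319]
orientation: [-2.324, -2.114, 0.0]
force: [0.3, -0.9, -2.9]
opening: 0.043
gripper_force: 30.0
```

Request:
arm_command([
  [0,0,0,0,0,0],
  [0,0,0,0,0,0],
  [0,0,0,0,0,0],
  [0,0,0,0,0,0],
  [0,0,0,0,0,0],
], fingers=-1)

```text
t: 10.15
tool_pos: [0.4453, -0.2309, 0.232]
orientation: [2.324, 2.114, 0.0]
force: [0.9, -0.0, 0.4]
opening: 0.0878
gripper_force: 0.0
```

```bash
python3 -c "
from geo import *
s=read_state();print(s['t'],s['tool_pos'],s['force'],s['opening'])
plan([('up',*dst[0],.175,yb),('tr',*src[1],.175,ya),('low',*src[1],.1,ya),('grip',*src[1],.058,ya)])"
```

```text
10.15 [ 0.44527494 -0.23088191  0.23199571] [ 0.92794465 -0.02833461  0.38767711] 0.08777667741683913
up [0.003, -0.004, -0.55] [0.0, 0.0, 0.001]
tr [0.499, 0.444, 0.0] [-0.0, -0.0, -0.018]
tr [0.474, 0.471, -0.0] [-0.0, -0.0, -0.018]
low [0.0, 0.0, 0.375] [-0.0, 0.0, -0.0]
grip [0.0, 0.0, 0.21] [-0.0, 0.0, 0.0]
```

Request:
arm_command([
  [0,0,-0.08,0,0,0],
  [0,0,-0.22,0,0,0],
  [0,0,-0.38,0,0,0],
  [0,0,-0.5,0,0,0],
  [0.003,-0.004,-0.55,0,0,0],
])

```text
t: 10.78
tool_pos: [0.445, -0.2305, 0.3448]
orientation: [2.321, 2.111, 0.001]
force: [0.1, -0.7, 0.1]
opening: 0.0931
gripper_force: 0.0
```

Request:
arm_command([
  [0.06,0.05,0,0,0,-0.002],
  [0.16,0.14,0,0,0,-0.006],
  [0.29,0.26,0,0,0,-0.01],
  [0.41,0.36,0,0,0,-0.015],
  [0.499,0.444,0,0,0,-0.018],
])

```text
t: 11.4
tool_pos: [0.5432, -0.1371, 0.3401]
orientation: [-2.26, -2.179, 0.001]
force: [-0.0, 0.5, 0.2]
opening: 0.093
gripper_force: 0.0
```

Request:
arm_command([
  [0.1,0.1,0,0,0,-0.003],
  [0.24,0.24,0,0,0,-0.008],
  [0.37,0.37,0,0,0,-0.014],
  [0.45,0.45,0,0,0,-0.017],
  [0.474,0.471,0,0,0,-0.018],
])

```text
t: 12.02
tool_pos: [0.6405, -0.0461, 0.3399]
orientation: [-2.197, -2.242, 0.002]
force: [-0.3, -1.2, -0.6]
opening: 0.0929
gripper_force: 0.0
```

Request:
arm_command([
  [0,0,0.05,0,0,0],
  [0,0,0.15,0,0,0],
  [0,0,0.27,0,0,0],
  [0,0,0.35,0,0,0],
  [0,0,0.375,0,0,0],
])

```text
t: 12.65
tool_pos: [0.6391, -0.0484, 0.2647]
orientation: [-2.2, -2.239, 0.003]
force: [-0.1, 0.3, -0.2]
opening: 0.0931
gripper_force: 0.0
```

```bash
python3 -c "
from geo import *
s=read_state();print(s['t'],s['tool_pos'],s['force'],s['opening'])
plan([('grip',*src[1],.0585,ya)])
c=snap('scene');cv2.imwrite('pics/p2.png',cv2.resize(c['image'][60:280,190:430,::-1],None,fx=2.7,fy=2.7,interpolation=cv2.INTER_CUBIC))"
```

```text
12.65 [ 0.63912919 -0.04842556  0.26468553] [-0.1021577   0.34203476 -0.18297533] 0.09310299870820932
grip [-0.001, 0.007, 0.196] [-0.001, -0.0, 0.001]
```

View pics/p2.png

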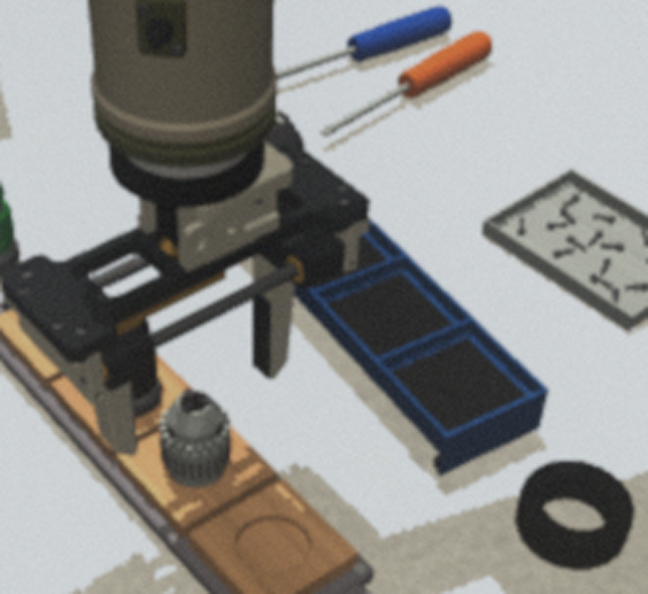

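The fingers straddle the keyed chuck: tips at (120,450) and (270,370), chuck at (195,425). I'll grip it.

Request:
arm_command([
  [0,0,0.05,0,0,0],
  [0,0,0.11,0,0,0],
  [0,0,0.16,0,0,0],
  [0,0,0.205,0,0,0],
  [0,0,0.205,0,0,0],
])

```text
t: 13.32
tool_pos: [0.6396, -0.048, 0.2246]
orientation: [-2.2, -2.241, 0.002]
force: [0.4, -0.3, -0.3]
opening: 0.0929
gripper_force: 0.0
```

Request:
arm_command([
  [0,0,0,0,0,0],
  [0,0,0,0,0,0],
  [0,0,0,0,0,0],
  [0,0,0,0,0,0],
  [0,0,0,0,0,0],
], fingers=1, force=30)

```text
t: 13.95
tool_pos: [0.6401, -0.0481, 0.226]
orientation: [2.201, 2.242, 0.0]
force: [0.2, 0.7, -0.3]
opening: 0.0479
gripper_force: 0.0
```

Request:
arm_command([
  [0,0,0,0,0,0],
  [0,0,0,0,0,0],
  [0,0,0,0,0,0],
  [0,0,0,0,0,0],
  [0,0,0,0,0,0],
])

```text
t: 14.58
tool_pos: [0.6402, -0.0481, 0.226]
orientation: [2.201, 2.242, 0.0]
force: [0.9, -0.1, 0.1]
opening: 0.0413
gripper_force: 30.0
```

```bash
python3 -c "
from geo import *
s=read_state();print(s['t'],s['tool_pos'],s['force'],s['opening'])
z=s['tool_pos'][2]-.167
plan([('lift',*src[1],.175,ya),('tr',*dst[1],.175,yb),('low',*dst[1],.09,yb),('place',*dst[1],z+.006,yb)],.2)"
```

```text
14.575 [ 0.64017097 -0.04806051  0.22599405] [ 0.93732653 -0.08467183  0.13139968] 0.04126927291115834
lift [-0.003, 0.002, -0.58] [0.0, 0.0, 0.001]
tr [-0.258, -0.475, -0.0] [0.0, 0.0, 0.018]
tr [-0.284, -0.46, -0.0] [0.0, 0.0, 0.018]
low [0.0, -0.0, 0.425] [0.0, 0.0, -0.0]
place [0.0, -0.0, 0.125] [0.0, 0.0, 0.0]
```

Request:
arm_command([
  [0,0,-0.06,0,0,0],
  [0,0,-0.2,0,0,0],
  [0,0,-0.4,0,0,0],
  [0,0,-0.54,0,0,0],
  [-0.003,0.002,-0.58,0,0,0],
])

```text
t: 15.2
tool_pos: [0.641, -0.0487, 0.3449]
orientation: [2.199, 2.24, 0.003]
force: [-0.1, -0.2, -3.2]
opening: 0.0416
gripper_force: 30.0
```

Request:
arm_command([
  [-0.03,-0.05,0,0,0,0.002],
  [-0.08,-0.15,0,0,0,0.006],
  [-0.15,-0.28,0,0,0,0.01],
  [-0.21,-0.39,0,0,0,0.015],
  [-0.258,-0.475,0,0,0,0.018],
])

```text
t: 15.82
tool_pos: [0.5443, -0.1026, 0.3393]
orientation: [-2.262, -2.175, 0.004]
force: [1.0, -0.4, -2.5]
opening: 0.0414
gripper_force: 30.0
```

Request:
arm_command([
  [-0.06,-0.1,0,0,0,0.004],
  [-0.15,-0.24,0,0,0,0.009],
  [-0.22,-0.36,0,0,0,0.014],
  [-0.27,-0.44,0,0,0,0.017],
  [-0.284,-0.46,0,0,0,0.018],
])

```text
t: 16.45
tool_pos: [0.4512, -0.1557, 0.3409]
orientation: [-2.325, -2.111, 0.001]
force: [0.5, -0.1, -3.5]
opening: 0.0412
gripper_force: 30.0
```

Request:
arm_command([
  [0,0,0.05,0,0,0],
  [0,0,0.17,0,0,0],
  [0,0,0.3,0,0,0],
  [0,0,0.4,0,0,0],
  [0,0,0.425,0,0,0],
])

```text
t: 17.08
tool_pos: [0.452, -0.1544, 0.2547]
orientation: [-2.321, -2.112, 0.002]
force: [0.0, -0.3, -3.0]
opening: 0.0412
gripper_force: 30.0
```

Request:
arm_command([
  [0,0,0.03,0,0,0],
  [0,0,0.07,0,0,0],
  [0,0,0.1,0,0,0],
  [0,0,0.11,0,0,0],
  [0,0,0.11,0,0,0],
])

```text
t: 17.7
tool_pos: [0.4524, -0.1553, 0.2349]
orientation: [-2.324, -2.114, 0.0]
force: [1.1, 0.1, -2.9]
opening: 0.0416
gripper_force: 30.0
```

```bash
python3 -c "
from geo import *
s=read_state();print(s['t'],s['tool_pos'],s['force'],s['opening'])
plan([('place',*dst[1],.065,yb)])"
```

```text
17.7 [ 0.45236797 -0.15529253  0.23493949] [ 1.147362    0.09539849 -2.93381719] 0.04158431962207902
place [0.003, -0.003, 0.015] [-0.0, -0.0, 0.001]
```

Request:
arm_command([
  [0,0,0.008,0,0,0],
  [0,0,0.015,0,0,0],
  [0,0,0.015,0,0,0],
  [0,0,0.015,0,0,0],
  [0,0,0.015,0,0,0],
])

```text
t: 18.32
tool_pos: [0.4524, -0.1553, 0.232]
orientation: [2.324, 2.114, -0.0]
force: [0.2, 0.2, -2.9]
opening: 0.0413
gripper_force: 30.0
```

Request:
arm_command([
  [0,0,0,0,0,0],
  [0,0,0,0,0,0],
  [0,0,0,0,0,0],
  [0,0,0,0,0,0],
  [0,0,0,0,0,0],
], fingers=-1)

```text
t: 18.95
tool_pos: [0.4524, -0.1553, 0.232]
orientation: [2.324, 2.114, 0.0]
force: [-0.0, -0.6, -0.5]
opening: 0.087
gripper_force: 0.0
```

```bash
python3 -c "
from geo import *
s=read_state();print(s['t'],s['tool_pos'],s['force'],s['opening'])
plan([('up',*dst[1],.175,yb),('tr',*src[2],.175,ya),('low',*src[2],.1,ya),('grip',*src[2],.058,ya)],.2)"
```

```text
18.95 [ 0.45239904 -0.15528255  0.23197679] [-0.04417848 -0.61912499 -0.46854272] 0.08697539825467822
up [0.003, -0.003, -0.55] [0.0, 0.0, 0.001]
tr [0.241, 0.93, -0.0] [-0.0, -0.0, -0.036]
low [0.0, -0.0, 0.375] [0.0, 0.0, -0.0]
grip [0.0, 0.0, 0.21] [-0.0, 0.0, 0.0]
```

Request:
arm_command([
  [0,0,-0.08,0,0,0],
  [0,0,-0.22,0,0,0],
  [0,0,-0.38,0,0,0],
  [0,0,-0.5,0,0,0],
  [0.003,-0.003,-0.55,0,0,0],
])

```text
t: 19.58
tool_pos: [0.4523, -0.1548, 0.3447]
orientation: [2.322, 2.111, 0.002]
force: [0.2, -0.5, 0.1]
opening: 0.0929
gripper_force: 0.0
```

Request:
arm_command([
  [0.03,0.12,0,0,0,-0.005],
  [0.09,0.36,0,0,0,-0.014],
  [0.16,0.62,0,0,0,-0.024],
  [0.22,0.85,0,0,0,-0.033],
  [0.241,0.93,0,0,0,-0.036],
])

```text
t: 20.2
tool_pos: [0.6433, -0.1233, 0.3408]
orientation: [-2.198, -2.243, 0.001]
force: [-0.6, 0.4, 1.1]
opening: 0.0931
gripper_force: 0.0
```

Request:
arm_command([
  [0,0,0.05,0,0,0],
  [0,0,0.15,0,0,0],
  [0,0,0.27,0,0,0],
  [0,0,0.35,0,0,0],
  [0,0,0.375,0,0,0],
])

```text
t: 20.82
tool_pos: [0.6403, -0.1243, 0.2648]
orientation: [-2.2, -2.239, 0.003]
force: [0.4, -0.5, -0.0]
opening: 0.0932
gripper_force: 0.0
```

Request:
arm_command([
  [0,0,0.05,0,0,0],
  [0,0,0.11,0,0,0],
  [0,0,0.17,0,0,0],
  [0,0,0.208,0,0,0],
  [0,0,0.208,0,0,0],
])

```text
t: 21.45
tool_pos: [0.6412, -0.1241, 0.2242]
orientation: [-2.2, -2.241, 0.001]
force: [0.8, -0.3, -0.2]
opening: 0.0927
gripper_force: 0.0
```

```bash
python3 -c "
from geo import *
s=read_state();print(s['t'],s['tool_pos'],s['force'],s['opening'],src[2])
c=snap('scene');cv2.imwrite('pics/p3.png',cv2.resize(c['image'][60:280,190:430,::-1],None,fx=2.7,fy=2.7,interpolation=cv2.INTER_CUBIC))"
```

```text
21.45 [ 0.64118647 -0.12411508  0.22423408] [ 0.79846953 -0.34712689 -0.23368294] 0.09265922388157458 [ 0.64158346 -0.12465915]
```

View pics/p3.png

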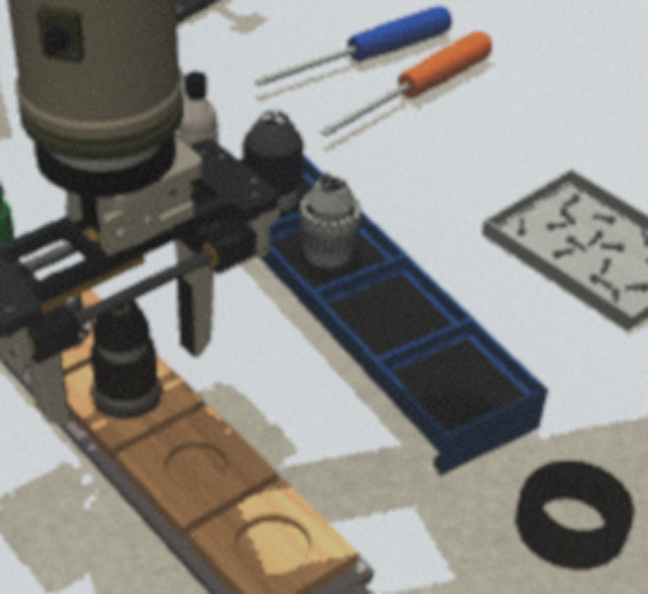

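The keyless (272,160) and keyed (330,225) chucks stand upright in the two right-hand bays. The fingers straddle the SDS chuck (125,360).

Request:
arm_command([
  [0,0,0,0,0,0],
  [0,0,0,0,0,0],
  [0,0,0,0,0,0],
  [0,0,0,0,0,0],
  [0,0,0,0,0,0],
], fingers=1, force=30)

```text
t: 22.12
tool_pos: [0.6416, -0.1242, 0.2254]
orientation: [2.201, 2.242, 0.0]
force: [-0.1, -0.2, -0.1]
opening: 0.0475
gripper_force: 0.0
```

Request:
arm_command([
  [0,0,0,0,0,0],
  [0,0,0,0,0,0],
  [0,0,0,0,0,0],
  [0,0,0,0,0,0],
  [0,0,0,0,0,0],
])

```text
t: 22.75
tool_pos: [0.6416, -0.1242, 0.2253]
orientation: [2.201, 2.242, 0.0]
force: [-0.1, -0.2, 0.0]
opening: 0.0394
gripper_force: 30.0
```

```bash
python3 -c "
from geo import *
s=read_state();print(s['t'],s['tool_pos'],s['force'],s['opening'])
z=s['tool_pos'][2]-.167
plan([('lift',*src[2],.175,ya),('tr',*dst[2],.175,yb),('low',*dst[2],.09,yb),('place',*dst[2],z+.006,yb)],.2)"
```

```text
22.75 [ 0.64157197 -0.12423026  0.22533413] [-0.11439186 -0.20951184  0.03469465] 0.03942976053075254
lift [-0.002, 0.0, -0.583] [0.0, -0.0, 0.001]
tr [0.242, -0.908, 0.0] [-0.0, 0.0, 0.036]
low [-0.0, 0.0, 0.425] [-0.0, -0.0, 0.0]
place [0.0, 0.0, 0.128] [0.0, 0.0, 0.0]
```

Request:
arm_command([
  [0,0,-0.06,0,0,0],
  [0,0,-0.2,0,0,0],
  [0,0,-0.4,0,0,0],
  [0,0,-0.54,0,0,0],
  [-0.002,0,-0.583,0,0,0],
])

```text
t: 23.38
tool_pos: [0.6421, -0.1248, 0.345]
orientation: [2.198, 2.239, 0.003]
force: [-0.1, -0.2, -2.8]
opening: 0.0395
gripper_force: 30.0
```

Request:
arm_command([
  [0.01,-0.05,0,0,0,0],
  [0.04,-0.14,0,0,0,0],
  [0.07,-0.25,0,0,0,0],
  [0.1,-0.36,0,0,0,0],
  [0.121,-0.454,0,0,0,0],
])

```text
t: 24.0
tool_pos: [0.5483, -0.1015, 0.3394]
orientation: [-2.198, -2.239, 0.003]
force: [-0.3, 0.3, -3.2]
opening: 0.0396
gripper_force: 30.0
```

Request:
arm_command([
  [0.025,-0.1,0,0,0,0.008],
  [0.06,-0.22,0,0,0,0.018],
  [0.09,-0.34,0,0,0,0.027],
  [0.11,-0.42,0,0,0,0.034],
  [0.121,-0.454,0,0,0,0.036],
])

```text
t: 24.62
tool_pos: [0.4575, -0.0791, 0.34]
orientation: [-2.322, -2.112, 0.003]
force: [0.8, -0.8, -3.0]
opening: 0.0397
gripper_force: 30.0
```

Request:
arm_command([
  [0,0,0.05,0,0,0],
  [0,0,0.17,0,0,0],
  [0,0,0.3,0,0,0],
  [0,0,0.4,0,0,0],
  [0,0,0.425,0,0,0],
])

```text
t: 25.25
tool_pos: [0.4584, -0.0794, 0.2544]
orientation: [-2.321, -2.112, 0.003]
force: [-0.5, 0.4, -2.8]
opening: 0.0394
gripper_force: 30.0
```

Request:
arm_command([
  [0,0,0.03,0,0,0],
  [0,0,0.07,0,0,0],
  [0,0,0.1,0,0,0],
  [0,0,0.11,0,0,0],
  [0,0,0.11,0,0,0],
])

```text
t: 25.88
tool_pos: [0.4591, -0.0796, 0.235]
orientation: [-2.324, -2.114, 0.0]
force: [0.2, 1.1, -2.2]
opening: 0.0397
gripper_force: 30.0
```

```bash
python3 -c "
from geo import *
s=read_state();print(s['t'],s['tool_pos'],s['force'],s['opening'])
plan([('place',*dst[2],.0645,yb)])"
```

```text
25.875 [ 0.45911792 -0.07955778  0.23495587] [ 0.23078153  1.09182266 -2.22125995] 0.03974129538389287
place [0.003, 0.0, 0.017] [-0.0, 0.0, 0.001]
```

Request:
arm_command([
  [0,0,0.008,0,0,0],
  [0,0,0.017,0,0,0],
  [0,0,0.017,0,0,0],
  [0,0,0.017,0,0,0],
  [0,0,0.017,0,0,0],
])

```text
t: 26.5
tool_pos: [0.4591, -0.0796, 0.2316]
orientation: [2.324, 2.114, 0.0]
force: [0.3, -0.2, -4.1]
opening: 0.0393
gripper_force: 30.0
```

Request:
arm_command([
  [0,0,0,0,0,0],
  [0,0,0,0,0,0],
  [0,0,0,0,0,0],
  [0,0,0,0,0,0],
  [0,0,0,0,0,0],
], fingers=-1)

```text
t: 27.12
tool_pos: [0.4591, -0.0796, 0.2316]
orientation: [2.324, 2.114, 0.0]
force: [-0.3, -0.3, 0.2]
opening: 0.0849
gripper_force: 0.0
```

```bash
python3 -c "
from geo import *
s=read_state();print(s['t'],s['tool_pos'],s['force'],s['opening'])
plan([('up',*dst[2],.175,yb),('tr',*src[3],.175,ya),('low',*src[3],.1,ya),('grip',*src[3],.058,ya)],.23)"
```

```text
27.125 [ 0.45912616 -0.07955607  0.23156896] [-0.2897568  -0.28751047  0.19073434] 0.08485620544901958
up [0.003, 0.0, -0.552] [0.0, 0.0, 0.001]
tr [-0.517, 0.972, 0.0] [0.0, -0.0, -0.036]
low [-0.0, 0.0, 0.375] [-0.0, -0.0, 0.0]
grip [0.0, -0.0, 0.21] [0.0, 0.0, 0.0]
```

Request:
arm_command([
  [0,0,-0.08,0,0,0],
  [0,0,-0.22,0,0,0],
  [0,0,-0.38,0,0,0],
  [0,0,-0.5,0,0,0],
  [0.003,0,-0.552,0,0,0],
])

```text
t: 27.75
tool_pos: [0.4597, -0.0791, 0.3447]
orientation: [2.322, 2.112, 0.003]
force: [0.2, -0.2, -0.1]
opening: 0.093
gripper_force: 0.0
```

Request:
arm_command([
  [-0.03,0.05,0,0,0,0],
  [-0.08,0.15,0,0,0,0],
  [-0.14,0.27,0,0,0,0],
  [-0.2,0.38,0,0,0,0],
  [-0.258,0.486,0,0,0,0],
])

```text
t: 28.38
tool_pos: [0.5518, -0.1403, 0.34]
orientation: [-2.323, -2.112, 0.002]
force: [-0.0, -0.3, -0.5]
opening: 0.0929
gripper_force: 0.0
```

Request:
arm_command([
  [-0.06,0.11,0,0,0,-0.008],
  [-0.13,0.24,0,0,0,-0.018],
  [-0.2,0.37,0,0,0,-0.028],
  [-0.24,0.46,0,0,0,-0.034],
  [-0.258,0.486,0,0,0,-0.036],
])

```text
t: 29.0
tool_pos: [0.6434, -0.2009, 0.3395]
orientation: [-2.2, -2.24, 0.002]
force: [-0.6, 0.2, 0.5]
opening: 0.0933
gripper_force: 0.0
```

Request:
arm_command([
  [0,0,0.05,0,0,0],
  [0,0,0.15,0,0,0],
  [0,0,0.27,0,0,0],
  [0,0,0.35,0,0,0],
  [0,0,0.375,0,0,0],
])

```text
t: 29.62
tool_pos: [0.642, -0.1996, 0.2646]
orientation: [-2.199, -2.24, 0.002]
force: [0.3, 0.2, 0.7]
opening: 0.0929
gripper_force: 0.0
```

Request:
arm_command([
  [0,0,0.05,0,0,0],
  [0,0,0.11,0,0,0],
  [0,0,0.17,0,0,0],
  [0,0,0.21,0,0,0],
  [0,0,0.21,0,0,0],
])

```text
t: 30.25
tool_pos: [0.6426, -0.1999, 0.2238]
orientation: [-2.2, -2.241, 0.001]
force: [-0.8, 0.1, -0.1]
opening: 0.0926
gripper_force: 0.0
```

```bash
python3 -c "
from geo import *
s=read_state();print(s['t'],s['tool_pos'],s['force'],s['opening'],src[3])
c=snap('scene');cv2.imwrite('pics/p4.png',cv2.resize(c['image'][60:280,170:410,::-1],None,fx=2.7,fy=2.7,interpolation=cv2.INTER_CUBIC))"
```

```text
30.25 [ 0.64255081 -0.19994563  0.22376584] [-0.76798283  0.13941557 -0.09083764] 0.09260296228351238 [ 0.64269167 -0.20065107]
```

View pics/p4.png

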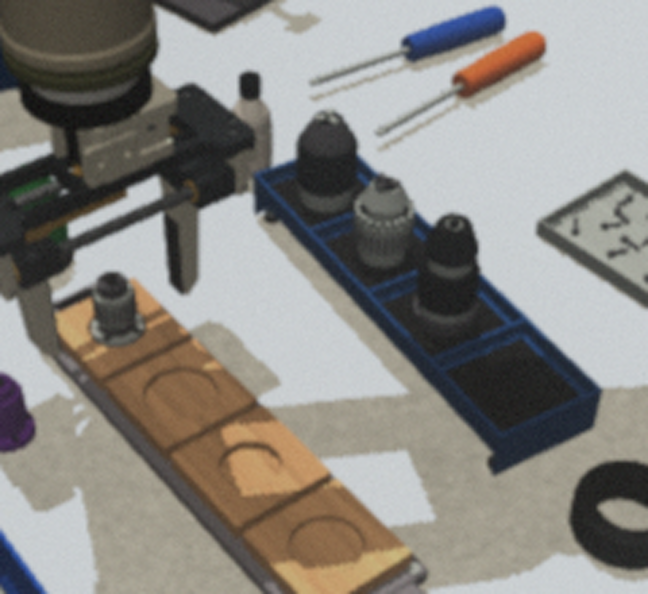

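Three chucks stand upright in their bays, at (327,165), (383,225) and (447,275). The fingers straddle the hex chuck (117,310), so I'll grip it.

Request:
arm_command([
  [0,0,0,0,0,0],
  [0,0,0,0,0,0],
  [0,0,0,0,0,0],
  [0,0,0,0,0,0],
  [0,0,0,0,0,0],
], fingers=1, force=25)

```text
t: 30.92
tool_pos: [0.6429, -0.2001, 0.225]
orientation: [2.201, 2.242, -0.0]
force: [-0.3, -0.2, -0.4]
opening: 0.0474
gripper_force: 0.0
```

Request:
arm_command([
  [0,0,0,0,0,0],
  [0,0,0,0,0,0],
  [0,0,0,0,0,0],
  [0,0,0,0,0,0],
  [0,0,0,0,0,0],
])

```text
t: 31.55
tool_pos: [0.6429, -0.2001, 0.2249]
orientation: [-2.201, -2.242, 0.0]
force: [0.1, -1.2, -0.5]
opening: 0.0277
gripper_force: 25.0
```

```bash
python3 -c "
from geo import *
s=read_state();print(s['t'],s['tool_pos'],s['force'],s['opening'],s['gripper_force'])
z=s['tool_pos'][2]-.167
plan([('lift',*src[3],.175,ya),('tr',*dst[3],.175,yb),('low',*dst[3],.09,yb),('place',*dst[3],z+.006,yb)],.3)"
```

```text
31.55 [ 0.64293591 -0.20007088  0.22493392] [ 0.0713851  -1.16997105 -0.4637683 ] 0.027723512703182518 25.000024437904358
lift [-0.003, -0.001, -0.585] [-0.0, -0.0, 0.001]
tr [1.0, -0.866, 0.0] [-0.0, -0.0, 0.036]
low [-0.0, -0.0, 0.425] [0.0, -0.0, -0.0]
place [0.0, -0.0, 0.13] [0.0, 0.0, 0.0]
```

Request:
arm_command([
  [0,0,-0.06,0,0,0],
  [0,0,-0.2,0,0,0],
  [0,0,-0.4,0,0,0],
  [0,0,-0.54,0,0,0],
  [-0.003,0,-0.585,0,0,0],
])

```text
t: 32.17
tool_pos: [0.6436, -0.2009, 0.3455]
orientation: [2.198, 2.239, 0.003]
force: [-0.1, 1.1, -2.1]
opening: 0.0274
gripper_force: 25.0
```

Request:
arm_command([
  [0.05,-0.045,0,0,0,0],
  [0.15,-0.13,0,0,0,0],
  [0.28,-0.24,0,0,0,0],
  [0.4,-0.35,0,0,0,0],
  [0.5,-0.433,0,0,0,0],
])

```text
t: 32.8
tool_pos: [0.5533, -0.1014, 0.3407]
orientation: [-2.2, -2.241, 0.001]
force: [-0.3, -0.0, -1.0]
opening: 0.0277
gripper_force: 25.0
```

Request:
arm_command([
  [0.11,-0.1,0,0,0,0.008],
  [0.25,-0.22,0,0,0,0.018],
  [0.38,-0.33,0,0,0,0.028],
  [0.47,-0.41,0,0,0,0.034],
  [0.5,-0.433,0,0,0,0.036],
])

```text
t: 33.42
tool_pos: [0.4652, -0.0031, 0.3412]
orientation: [-2.322, -2.114, 0.001]
force: [0.9, -0.3, -0.9]
opening: 0.0275
gripper_force: 25.0
```

Request:
arm_command([
  [0,0,0.05,0,0,0],
  [0,0,0.17,0,0,0],
  [0,0,0.3,0,0,0],
  [0,0,0.4,0,0,0],
  [0,0,0.425,0,0,0],
])

```text
t: 34.05
tool_pos: [0.4656, -0.0045, 0.2546]
orientation: [-2.323, -2.111, 0.004]
force: [-0.6, -0.5, -0.3]
opening: 0.0276
gripper_force: 25.0
```

Request:
arm_command([
  [0,0,0.03,0,0,0],
  [0,0,0.07,0,0,0],
  [0,0,0.1,0,0,0],
  [0,0,0.11,0,0,0],
  [0,0,0.11,0,0,0],
])

```text
t: 34.67
tool_pos: [0.4661, -0.0039, 0.235]
orientation: [2.324, 2.114, 0.0]
force: [0.8, 0.4, -2.2]
opening: 0.0276
gripper_force: 25.0
```

```bash
python3 -c "
from geo import *
s=read_state();print(s['t'],s['tool_pos'],s['force'],s['opening'])
plan([('place',*dst[3],.0640,yb)])"
```

```text
34.675 [ 0.46612635 -0.00385935  0.23497967] [ 0.76604975  0.438257   -2.19563675] 0.02759074113186807
place [0.003, 0.002, 0.02] [0.0, 0.0, 0.001]
```

Request:
arm_command([
  [0,0,0.01,0,0,0],
  [0,0,0.019,0,0,0],
  [0,0,0.019,0,0,0],
  [0,0,0.019,0,0,0],
  [0,0,0.019,0,0,0],
])

```text
t: 35.3
tool_pos: [0.4662, -0.0039, 0.2312]
orientation: [2.324, 2.114, 0.0]
force: [0.0, 0.7, -1.1]
opening: 0.0277
gripper_force: 25.0
```

Request:
arm_command([
  [0,0,0,0,0,0],
  [0,0,0,0,0,0],
  [0,0,0,0,0,0],
  [0,0,0,0,0,0],
  [0,0,0,0,0,0],
], fingers=-1)

```text
t: 35.92
tool_pos: [0.4661, -0.0039, 0.2312]
orientation: [2.324, 2.114, 0.0]
force: [-0.4, 0.1, 1.0]
opening: 0.0728
gripper_force: 0.0
```

Request:
arm_command([
  [0,0,-0.08,0,0,0],
  [0,0,-0.22,0,0,0],
  [0,0,-0.4,0,0,0],
  [0,0,-0.55,0,0,0],
  [0,0,-0.6,0,0,0],
])

```text
t: 36.55
tool_pos: [0.4668, -0.004, 0.3544]
orientation: [2.321, 2.111, 0.005]
force: [-0.3, -0.7, 0.1]
opening: 0.093
gripper_force: 0.0
```

Request:
arm_command([
  [-0.2,0,-0.15,0,0,0],
  [-0.4,0,-0.3,0,0,0],
  [-0.6,0,-0.45,0,0,0],
  [-0.8,0,-0.5,0,0,0],
  [-0.9,0,-0.5,0,0,0],
])

```text
t: 37.17
tool_pos: [0.4487, -0.1849, 0.4519]
orientation: [2.325, 2.111, 0.0]
force: [-0.0, 0.2, 0.1]
opening: 0.0931
gripper_force: 0.0
```

Request:
arm_command([
  [0.2,0,0,0,0,0],
  [0.5,0,0,0,0,0],
  [0.8,0,0,0,0,0],
  [0.9,0,0,0,0,0],
  [0.9,0,0,0,0,0],
])

```text
t: 37.8
tool_pos: [0.466, -0.0025, 0.4506]
orientation: [-2.32, -2.117, 0.001]
force: [0.2, -0.3, 0.0]
opening: 0.0931
gripper_force: 0.0
```

```bash
python3 -c "
from geo import *
s=read_state();print(s['t'],s['tool_pos'],s['force'],s['opening'])
c=snap('scene');im=c['image'][:,:,::-1].copy()
for h,q in zip((.071,.063,.078,.046),dst): cv2.circle(im,tuple(int(round(v)) for v in proj(c,[*q,.03+h])),2,(0,0,255),-1)
cv2.imwrite('pics/p5.png',cv2.resize(im[60:280,170:410],None,fx=2.7,fy=2.7,interpolation=cv2.INTER_CUBIC))"
```

```text
37.8 [ 0.46595623 -0.00253518  0.45056921] [ 0.17092041 -0.28035801  0.0113367 ] 0.0931041380737399
```

View pics/p5.png

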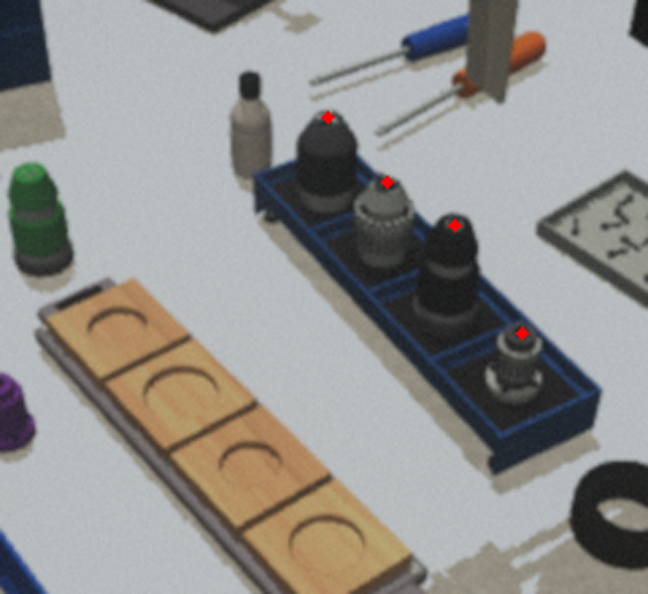

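All four chucks stand upright at their predicted bay-centre points (328,117), (387,182), (455,226) and (522,333). The gripper is clear.

```bash
python3 -c "
from plant import *
print(close_job())"
```

```text
the job is handed in; nothing more can be done
None
```

All four chucks now stand upright in the rack in reverse order, released with the gripper clear, and the job was handed in at about 38 s; the hand-in call returned no verdict.

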